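Clip the anvil weight onto the cart's snap hook

ROBOT

A 6-joint arm with a two-finger parallel gripper is mounted at the origin on the work surface. World frame = base frame: x ahead of the robot, y to its left, z up, the work surface at z = 0. Lengths are in mm, angles in rad, forces in N, time in s.
With the tool pointing down it reaches from about 375 to 750 mm from the base axis. Payload 9 kg.
Tool frame: the origin (TCP) lies between the finger pads; the fingertips stand ahead of it and the grasp point (between the pads) lies 5 mm behind it (r.tip_extent is the z of the fingertips in the tool frame, in mm); z points along the fingers, y is the direction in which the jaws open and shut (so a half turn about z gives the same grasp; the last joint's range is limited). The gripper opens to 85 mm and grips with 20 to 120 N. Pads are 22 mm wide; open, the fingers measure 114 mm over their backs; the gripper's body (76 mm by 85 mm) begins 54 mm behind the grasp point. The pads swing forward as they close: fully open they stand 13 mm farther back than shut.
Start: joints at [0.917, 0.104, 0.097, 1.564, 0, 1.353], TCP at [253.289, 543.948, 245.331] pointing down, gripper open.
Joint ranges: [-2.99, 2.99], [-0.84, 1.86], [-1.1, 1.16], [-1.84, 2.11], [-1.51, 1.56], [-3.14, 3.14]. Speed limits (rad/s): [2.22, 2.22, 2.57, 3.14, 3.14, 3.14].

INTERFACE

Orientations are given as a rotation vector (axis times angle).
In Python, from station import readout, optics, r gives the robot as it stands.
- The arm moves only by the tool jog_arm, never from a script. Its argument "commands" is a list of rows, each a list of 5 numbers: the finger opening in mm, from 0 to 85.4, then the shift along the world's x, y, z scaled (see below), then the turn about the world's z scaled (see below). A call has exactly 8 rows; each row shifts and turns the commanded pose from where the row before left it; what a row does not reach is not made up. The controller multiplies each number of a shift by 60 mm and each number of a turn by 0.08 rad. A row lasts 1/8 s, in which the tool goes at most 62.5 mm and 10.7 degrees, less where a joint would pass 70% of its speed; a pose out of reach is approached as far as the arm can. A call with a number of a shift or a turn outside -1 to 1 is refused whole. A call with a gripper value outside its range is refused whole. The fingers move at their own pace and stop on an object; "grip_force" is the grip in N (left out, the last holds). Time passes only in rows, so rows that do not move let the fingers close, or fill a call up. It gives the time, the measured TCP pose, the force and the opening at its end, in the units of the state.
- readout.state(): the state, without advancing time (a new reading comes with each control period).
- optics.get_image(name): name is "scene" or "top" or "wrist"; returns the picture (420x560x3 uint8, blue, green, red); there is no depth.
- optics.camera_info(name): a dict with "camera_matrix" (3x3 intrinsics, pixels), "k1" (the pictures are not rectified: a ray, as slopes to the right and down, at radius r is drawn at 1 + k1 r^2 times it, then the intrinsics apply), "R" (3x3) and "t" (3): a world point X has camera coordinates R X + t. Camera axes: x right, y down, z forward; pixel columns grow to the right and rows downward; lengths in mm; the calibration is good to about 2 mm. A picture is of the moment at which its call begins: read the wrist's pose just before it. camera_info takes no time and is no camera call; for the wrist camera it gives the pose at the moment of the call.
- r.finish_job(): hands the job in, once; it reports no verdict.
The state is a dict: "t": time; "joint_pos": joint angles; "dq": joint speeds; "joint_efforts": joint torques, N m; "ee_pos": TCP position; "tcp_rot": TCP orientation; "contact_force": force on the tool from outside, world axes, zero at the start; "wrist_torque": the same for the moment, N m; "opening": finger opening in mm.
Only numpy, scipy, OpenCV 4.12 (cv2) and the standard library are available. Lean on these libraries where they do the work, as an engineer would, in place of code of your own. Each camera call takes 0.05 s, during which the arm holds its last target. There are 200 camera calls.

TASK

The cart is about to be rolled away, so clip the cast-iron anvil weight to the snap hook: push its brass eye against the orange sprung gate until it passes inside and the gate shuts behind it. Then, still holding the weight, tug it gently back against the shut gate, with roughly 10 N (a kilogram's pull) for about a second, to prove that it holds, and let go of it standing on the cart top with the eye still clipped in. Never load the hook with more than 15 N, and leave the teal jar, the red button cap and the gray cartridge where they are.

Things in the scene. Friction and masses are not known exactly. Their poses are not given: they have to be found in the camera images.
- weight: Black cast-iron anvil-shaped weight, about 0.5 kg, standing on the cart top. Origin: centre of its underside; x along it to the brass eye, z up. Base 56 x 40 mm, 12 mm high; narrow waist; top block 56 (x) x 30 (y) mm with parallel sides, 26 to 44 mm high; a horn reaches to x = -58 mm. Grip the top block across its 30 mm from above.
- eye (a point): Centre of the eye's upright front bar, on the weight at x = 72, y = 0, z = 27 mm. The eye is a staple of 7 mm round brass bar in the weight's x-z plane, sticking out of the end face at x = 28 mm; its level legs have their centres 14 and 40 mm high, so its hole is 19 mm high, 40 mm long, and open through along y.
- bracket: Blue block (44 x 56 x 46 mm) fixed to the cart top, carrying a snap hook. Origin: on the cart top under the middle of the hook's mouth; z up; x is the push-in direction, from mouth to block (near face at x = 64 mm). The hook is a level U of 8 mm aluminium bar 27 mm high, open to -x: arms along x centred at y = +18 and -18 mm, ends at x = -4 mm.
- mouth (a point): Middle of the mouth, 27 mm above the bracket's origin, axes as the bracket's. Fixed to the block: the hook itself is clamped up to 10 mm farther in or out along x than measured (unknown, constant in a run), so all hook x values shift; it also gives on a spring, 1 mm for each 12 N along x, either way.
- gate (a joint): Angle of the gate in rad: 0 shut, up to 1.35 swung in (to +x); sprung shut, 3 to 6 N on the eye open it. The gate is an orange round bar, 9 mm thick, across the mouth at x = 0, hinged at y = +17 mm, its tip at y = -13 mm. Pulled back against the shut gate from inside, the eye bar's centre is at x = 8 mm.
- back (a point): Inner back of the hook's pocket: bracket x = 36, y = 0, z = 27 mm; fixed to the block like the mouth. Push the eye in with the weight's x along the bracket's x, best at y = -5 mm (between -9 and +2): its bar passes the gate's tip with its centre at about x = 25 mm, the gate snaps shut behind it, and the bar stops against the back at x = 32.5 mm.
- jar: Teal glass capacitor jar with dark lid, 48 mm across, 76 mm high; origin at the centre of its underside. Not to be disturbed.
- cap: Red plastic power button cap, 36 mm across, 14 mm high; origin at the centre of its underside. Not to be disturbed.
- cartridge: Smoked gray game cartridge lying flat, 58 x 66 x 12 mm; origin at the centre of its underside. Not to be disturbed.
Not all that is in view belongs to the job. Of the things shaped like the bracket, the blue one is meant.

How it is judged:
By the outcome, as a careful person would: the job done as asked, in the order asked, and still so for the second after the job is handed in, with the robot touching nothing.
It also fails if it takes over 54 s, if anything falls off the work surface, if the arm or the gripper's body presses on something with over 40 N, if the wrist force passes 120 N, or if a joint passes its speed limit or range.

## Working session

There is one attempt and no reset: what is moved stays moved. The work goes in short steps, Python scripts to look and compute and a tool call to move; the robot and the scene stay as the last step left them, time stands still between calls to the robot, and variables do not carry over. Pictures are saved under pics/ and viewed, about 8 in all and at most 12, crops included, and the job is handed in when it is done.

Besides the shell and the picture viewer there is one more tool, called after ">>>" by a JSON object that holds its "fn" and its "kwargs". jog_arm: Moves the arm, as the interface text tells. Its arguments: {"type":"object","properties":{"commands":{"type":"array","items":{"type":"array","items":{"type":"number"}}},"grip_force":{"type":"number"}},"required":["commands"]}

```bash
mkdir -p pics; ls; cat > h.py <<'E'
import numpy as np, cv2
from station import readout, optics, r
def ray(ci,u,v):
    K=np.array(ci["camera_matrix"],float);k=ci["k1"];R=np.array(ci["R"]);t=np.array(ci["t"])
    d=np.array([(u-K[0,2])/K[0,0],(v-K[1,2])/K[1,1]]);s=d.copy()
    for _ in range(20): s=d/(1+k*(s@s))
    return -R.T@t, R.T@np.array([s[0],s[1],1])
def onz(ci,u,v,z):
    o,d=ray(ci,u,v); return o+d*(z-o[2])/d[2]
def proj(ci,X):
    K=np.array(ci["camera_matrix"],float)
    c=np.array(ci["R"])@np.array(X,float)+np.array(ci["t"]);s=c[:2]/c[2];s=s*(1+ci["k1"]*(s@s))
    return K[:2,:2]@s+K[:2,2]
E
python3 - <<'E'
from h import *
print(readout.state(), r.tip_extent)
a=[]
for n in("scene","top"):
    im=optics.get_image(n); cv2.imwrite(f"pics/{n}0.png",im); ci=optics.camera_info(n); print(n,ci)
E
```

```text
pics
{'t': 0.0, 'joint_pos': array([ 9.17287581e-01,  1.04720748e-01,  9.64877804e-02,  1.56388221e+00,
       -1.21732783e-05,  1.35309688e+00]), 'dq': array([ 0.00063042, -0.00065331, -0.00022057,  0.00343775,  0.00159165,
       -0.00038576]), 'joint_efforts': array([-2.26501354e-03, -5.56933558e+01,  5.03646147e+01,  1.72099506e-02,
       -4.37166727e-04, -3.20620143e-05]), 'ee_pos': array([253.09289125, 543.67441838, 244.519932  ]), 'tcp_rot': array([-6.79044947e-01, -3.06676896e+00,  1.88592690e-03]), 'contact_force': array([-0.57589627,  0.34386859, -0.07269189]), 'wrist_torque': array([-0.02865635,  0.00172049, -0.02892509]), 'opening': 85.30904259797765} 14.0
scene {'camera_matrix': array([[539.07501058,   0.        , 287.05079758],
       [  0.        , 539.07501058, 210.46058606],
       [  0.        ,   0.        ,   1.        ]]), 'k1': 0.003536837686556041, 'R': array([[ 0.85683771,  0.51513837, -0.021485  ],
       [ 0.28370688, -0.50586965, -0.81462035],
       [-0.4305108 ,  0.69190199, -0.57959648]]), 't': array([-482.75711844, -117.60830392, 1523.74494535])}
top {'camera_matrix': array([[462.1237949 ,   0.        , 285.47992445],
       [  0.        , 462.1237949 , 210.83187118],
       [  0.        ,   0.        ,   1.        ]]), 'k1': -0.15343584210796293, 'R': array([[ 0.00590901, -0.99978605,  0.01982271],
       [-0.98531994, -0.00920341, -0.17046969],
       [ 0.17061566, -0.0185244 , -0.98516351]]), 't': array([-42.19626176, 551.89631043, 951.90924515])}
```

View pics/top0.png

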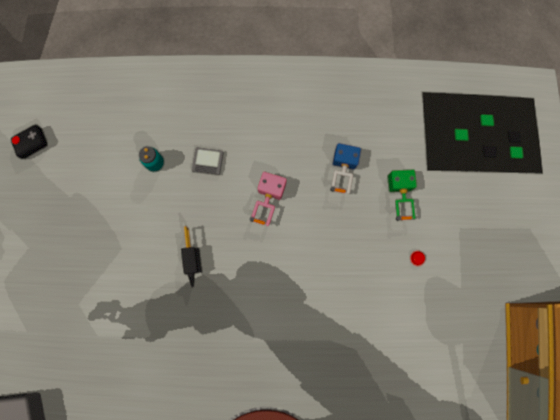

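View pics/scene0.png

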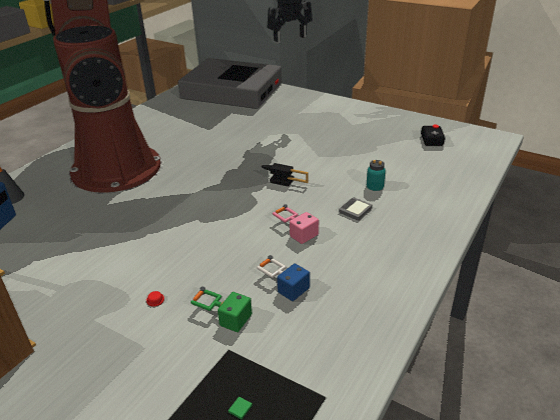

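The top view shows the weight at about (190,260) with its brass eye pointing up the image. The blue bracket is at (347,156), with its mouth and orange gate near (341,190). The pink bracket to its left and the green one to its right are decoys.

```bash
python3 - <<'E'
from h import *
im=cv2.imread("pics/top0.png"); ci=optics.camera_info("top"); hsv=cv2.cvtColor(im,cv2.COLOR_BGR2HSV)
sc=cv2.imread("pics/scene0.png")
def mask(lo,hi,box):
    m=cv2.inRange(hsv,lo,hi); z=np.zeros_like(m); x0,y0,x1,y1=box; z[y0:y1,x0:x1]=m[y0:y1,x0:x1]; return z
def rep(n,m,z):
    ys,xs=np.nonzero(m); pts=np.array([onz(ci,u,v,z)[:2] for u,v in zip(xs,ys)])
    rc=cv2.minAreaRect(pts.astype(np.float32)); print(n,len(xs),"mean",pts.mean(0).round(1),"rect",np.round(rc[0],1),np.round(rc[1],1),round(rc[2],1)); return pts
rep("blue",mask((100,120,40),(125,255,255),(325,135,370,175)),46)
rep("gate",mask((3,150,100),(18,255,255),(325,170,362,200)),27)
rep("eye",mask((12,100,80),(30,255,255),(175,220,205,252)),40)
p=rep("black",mask((0,0,0),(180,255,45),(175,245,205,275)),44)
print("cam",ray(ci,0,0)[0])
a=im[215:295,160:225];b=im[135:205,315:375]
cv2.imwrite("pics/c.png",np.hstack([cv2.resize(a,(390,480),interpolation=2),cv2.resize(b,(400,480),interpolation=2)]))
E
```

```text
blue 449 mean [ 679.4 -173.3] rect [ 678.3 -173.7] [54.3 50.1] 78.4
gate 37 mean [ 604.2 -160.1] rect [ 604.2 -160.1] [22.8  7.8] 76.3
eye 100 mean [494.  175.5] rect [495.3 175.6] [46.4 10.6] 8.5
black 429 mean [443.  163.1] rect [442.2 162.7] [56.5 36.6] 8.9
cam [ 381.63315551  -19.47435461 1032.70429316]
```

View pics/c.png

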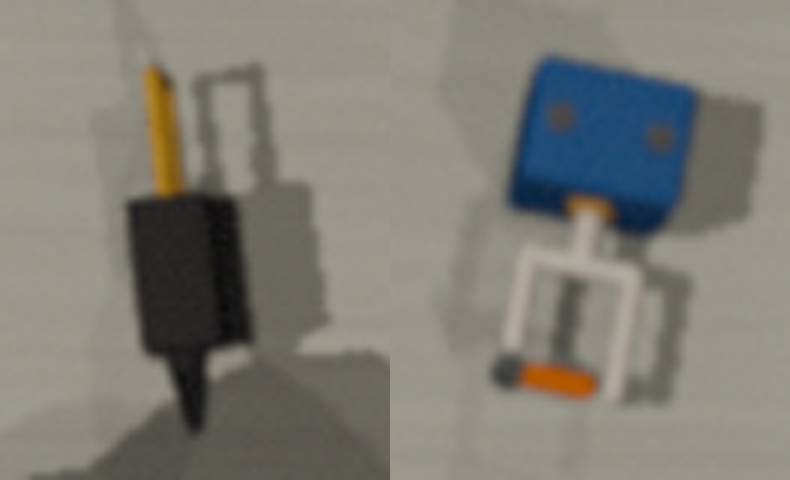

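>>> {"fn": "jog_arm", "kwargs": {"commands": [[70,0.39,-0.79,-0.2,0.91],[70,0.39,-0.79,-0.2,0.91],[70,0.39,-0.79,-0.2,0.91],[70,0.39,-0.79,-0.2,0.91],[70,0.39,-0.79,-0.2,0.91],[70,0.39,-0.79,-0.2,0.91],[70,0.39,-0.79,-0.2,0.91],[70,0.39,-0.79,-0.2,0.91]]}}

```text
t: 1.1
ee_pos: [440.9, 163.1, 148.8]
tcp_rot: [-0.234, 3.133, 0.0]
contact_force: [0.3, 0.3, 0.4]
opening: 70.4
```

```bash
python3 - <<'E'
from h import *
s=readout.state();ci=optics.camera_info("wrist");im=optics.get_image("wrist");cv2.imwrite("pics/w1.png",im)
np.save("w1.npy",ci,allow_pickle=True)
from scipy.spatial.transform import Rotation as Ro
print(s["ee_pos"],s["tcp_rot"],s["opening"],s["contact_force"]);print(Ro.from_rotvec(s["tcp_rot"]).as_matrix().round(3));print(ray(ci,280,210))
c=optics.camera_info("top")
q=[onz(c,160+u/6,215+v/6,44) for u,v in((130,205),(208,200),(148,350),(222,347))];print(np.round(q,1),np.mean(q,0))
E
```

```text
[440.86063396 163.10982692 148.77183044] [-2.33818776e-01  3.13282084e+00  2.52471809e-04] 70.41816377438414 [0.29838836 0.29365195 0.40328284]
[[-0.989 -0.148  0.   ]
 [-0.148  0.989  0.   ]
 [-0.     0.    -1.   ]]
(array([360.05106172, 151.52601762, 278.19446042]), array([ 0.31389614,  0.02764645, -0.94926209]))
[[467.1 184.7  44. ]
 [469.3 156.6  44. ]
 [415.5 176.3  44. ]
 [416.9 149.8  44. ]] [442.20280784 166.86207896  44.        ]
```

View pics/w1.png

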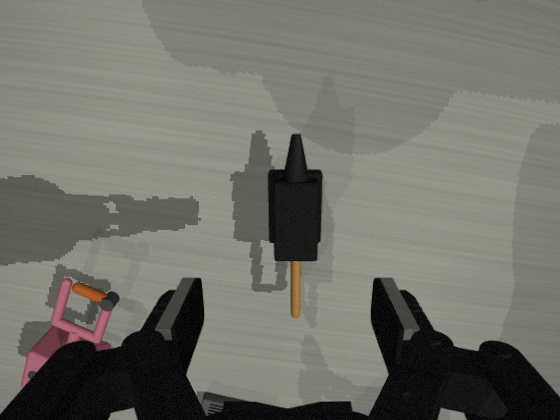

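The wrist view shows the weight between the open fingers. The top block spans about (274–317, 172–261), and the eye bar runs from (295,262) to (295.5,317), nearly in line with the jaw mid-plane.

```bash
python3 - <<'E'
from h import *
ci=np.load("w1.npy",allow_pickle=True).item()
im=cv2.imread("pics/w1.png");hsv=cv2.cvtColor(im,cv2.COLOR_BGR2HSV)
m=cv2.inRange(hsv,(10,100,60),(30,255,255));m[:240]=0;m[330:]=0;m[:,:270]=0;m[:,325:]=0
ys,xs=np.nonzero(m);P=np.array([onz(ci,u,v,43.5)[:2] for u,v in zip(xs,ys)])
vx,vy,x0,y0=cv2.fitLine(P.astype(np.float32),2,0,.01,.01).ravel();d=np.array([vx,vy])*np.sign(vx)
tt=(P-[x0,y0])@d;print("yaw",np.arctan2(d[1],d[0]),"far end",np.array([x0,y0])+d*tt.max(),"near",np.array([x0,y0])+d*tt.min())
e=np.array([x0,y0])+d*tt.max();print("origin from eye", e-75.5*d)
for u,v in((274.5,261),(317,261)):print(onz(ci,u,v,44))
E
```

```text
yaw 0.15537453 far end [518.18758231 181.02826289] near [472.95485034 173.94314228]
origin from eye [443.59708243 169.34462813]
[474.84029046 159.85551066  44.        ]
[470.49909883 188.93909897  44.        ]
```

>>> {"fn": "jog_arm", "kwargs": {"commands": [[65,0.05,0.1,-0.35,0.04],[65,0,0,-0.45,0.04],[65,0,0,-0.45,0],[65,0,0,-0.4,0],[65,0,0,-0.31,0],[65,0,0,0,0],[20,0,0,0,0],[20,0,0,0,0]], "grip_force": 90}}

```text
t: 2.15
ee_pos: [444.4, 170.6, 32.9]
tcp_rot: [-0.24, 3.131, -0.001]
contact_force: [0.7, 4.6, 17.7]
opening: 29.3
```

>>> {"fn": "jog_arm", "kwargs": {"commands": [[20,0,0,0,0],[20,0,0,0,0],[20,0,0,0,0],[20,0,0,0,0],[20,0,0,0,0],[20,0,0,0,0],[20,0,0,0,0],[20,0,0,0,0]], "grip_force": 90}}

```text
t: 3.15
ee_pos: [444.5, 170.6, 33.2]
tcp_rot: [-0.24, 3.13, -0.001]
contact_force: [-1.3, -2.0, 7.1]
opening: 28.4
```

>>> {"fn": "jog_arm", "kwargs": {"commands": [[20,0,0,0.58,0],[20,0,0,0.58,0],[20,0.11,-0.86,0,-0.74],[20,0.11,-0.86,0,-0.74],[20,0.11,-0.86,0,-0.74],[20,0.11,-0.86,0,-0.74],[20,0.11,-0.86,0,-0.74],[20,0.11,-0.86,0,-0.74]]}}

```text
t: 4.15
ee_pos: [482.8, -140.4, 101.1]
tcp_rot: [-0.32, -3.125, -0.001]
contact_force: [1.4, 1.4, -6.0]
opening: 28.3
```

>>> {"fn": "jog_arm", "kwargs": {"commands": [[20,0,0,0,0],[20,0,0,0,0],[20,0,0,0,0],[20,0,0,0,0],[20,0,0,0,0],[20,0,0,0,0],[20,0,0,0,0],[20,0,0,0,0]]}}

```text
t: 5.15
ee_pos: [483.1, -138.9, 101.3]
tcp_rot: [0.317, 3.126, 0.0]
contact_force: [0.2, -0.4, -5.6]
opening: 28.0
```

```bash
python3 - <<'E'
from h import *
s=readout.state();ci=optics.camera_info("wrist");im=optics.get_image("wrist");cv2.imwrite("pics/w2.png",im)
np.save("w2.npy",ci,allow_pickle=True)
t=optics.get_image("top");cv2.imwrite("pics/t2.png",t)
sc=optics.get_image("scene");cv2.imwrite("pics/s2.png",sc)
print(s["ee_pos"],s["tcp_rot"],s["opening"],s["contact_force"],s["wrist_torque"],s["joint_pos"])
cv2.imwrite("pics/c2.png",np.hstack([im[:,:][::1,::1][100:],cv2.resize(t[130:250,300:390],(240,320))]))
E
```

```text
[ 483.08335044 -138.87585313  101.33988117] [3.17086034e-01 3.12551398e+00 7.70333157e-05] 28.0265808796091 [ 0.20873148 -0.38780657 -5.5807319 ] [-0.00938296  0.04497855  0.02369071] [-5.40744702e-01 -1.72156739e-01 -4.34968411e-01  1.30797338e+00
  5.94979575e-05 -3.38534852e-01]
```

View pics/c2.png

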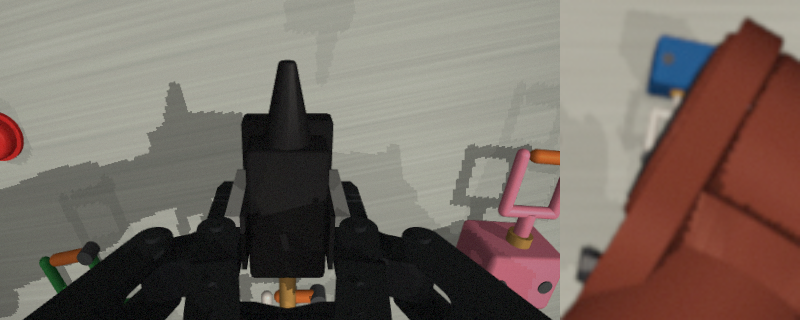

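The wrist view shows the weight held. Between the fingers, the white arm end is at about (267,396), the orange gate is near (305,396), and its dark hinge is at about (318,396). The eye bar is at column 288. The arm hides the mouth in the top view.

```bash
python3 - <<'E'
from h import *
w=cv2.imread("pics/w2.png");s=cv2.imread("pics/s2.png")
cv2.imwrite("pics/c3.png",np.hstack([cv2.resize(w[370:420,238:338],(400,200)),np.zeros((200,0,3),np.uint8)]) if 0 else np.vstack([cv2.resize(w[370:420,238:338],(600,300)),cv2.resize(s[215:305,210:330],(600,300))[:300]]))
E
```

```text
(no output)
```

View pics/c3.png

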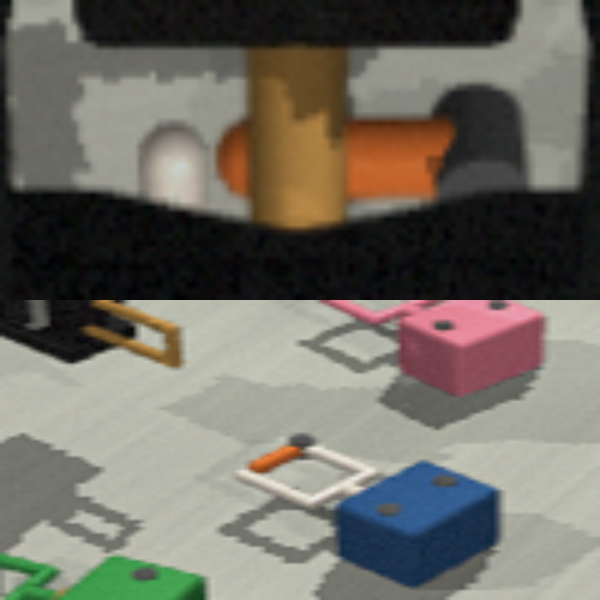

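```bash
python3 - <<'E'
from h import *
ci=np.load("w2.npy",allow_pickle=True).item()
w=lambda u,v,z:onz(ci,238+u/6,370+v/6,z)
L=w(240,159,27);R=w(425,159,27);tip=w(218,159,27);arm=w(173,159,27)
print("gate L,R",L,R,"yaw",-np.arctan2((R-L)[0],(R-L)[1]))
yaw=-.2025; X=np.array([np.cos(yaw),np.sin(yaw),0]);Y=np.array([-np.sin(yaw),np.cos(yaw),0])
print("tip",tip,"-> mouth", tip+13*Y, "arm",arm,"gap",(tip-arm)@Y, "mouth y from arm",arm+18*Y)
E1=w(298,60,111.5);E2=w(298,200,111.5);print("eye",E1,E2,"yaw",np.arctan2(*(E2-E1)[[1,0]]))
m=tip+13*Y
for P in(E1,E2,np.r_[readout.state()["ee_pos"][:2],0]):print("in bracket",(P-m)@X,(P-m)@Y)
# top & scene checks
ct=optics.camera_info("top");cs=optics.camera_info("scene")
for n,u,v in(("tip",315+(597-390)/6.667,135+384/6.857),("hingeend",315+(523-390)/6.667,135+375/6.857)):print(n,onz(ct,u,v,27))
print("top proj of mouth",proj(ct,m),"scene",(proj(cs,tip)-[210,215])*[5,300/90]+[0,300])
b=cv2.imread("pics/top0.png")
# block top-face corners
for u,v in((545,58),(697,95),(520,178+0),(680,208)):print(onz(ct,315+(u-390)/6.667,135+v/6.857,46).round(1))
E
```

```text
gate L,R [ 604.11502428 -169.51349454   27.        ] [ 608.55428841 -148.13770699   27.        ] yaw -0.20476648608187484
tip [ 603.60131484 -172.05838983   27.        ] -> mouth [ 606.2158602  -159.32402088   27.        ] arm [ 602.55954835 -177.26782264   27.        ] gap 5.312506556419954 mouth y from arm [ 606.17968808 -159.63561948   27.        ]
eye [ 512.83486901 -143.97883759  111.5       ] [ 525.26791132 -146.52467871  111.5       ] yaw -0.20197223158885216
in bracket -94.5591286565743 -3.749047048064332
in bracket -81.86811595287368 -3.742349131831965
in bracket -124.7445415465781 -4.729625579613558
tip [ 602.11508388 -173.70064389   27.        ]
hingeend [ 604.82254519 -148.74322779   27.        ]
top proj of mouth [339.64034433 189.13543689] scene [254.48166006 473.73970694]
[ 706.8 -155.4   46. ]
[ 695.1 -206.7   46. ]
[ 666.  -146.3   46. ]
[ 656.7 -199.9   46. ]
```

>>> {"fn": "jog_arm", "kwargs": {"commands": [[20,0,-0.02,-0.3,0],[20,0,0,-0.3,0],[20,0,0,-0.3,0],[20,0,0,-0.2,0],[20,0.163,-0.034,0,0],[20,0.163,-0.034,0,0],[20,0.163,-0.034,0,0],[20,0,0,0,0]]}}

```text
t: 6.3
ee_pos: [513.2, -146.4, 35.4]
tcp_rot: [0.317, 3.125, -0.0]
contact_force: [0.3, -0.7, -5.9]
opening: 28.9
```

```bash
cat >> h.py <<'E'
M=np.array([606.2,-159.4]);YAW=-.204;BX=np.array([np.cos(YAW),np.sin(YAW)]);BY=np.array([-np.sin(YAW),np.cos(YAW)])
def rep():
    s=readout.state();d=s["ee_pos"][:2]-M;f=s["contact_force"]
    print("t %.2f eye x %.1f y %.1f z %.1f | Fx %.1f Fy %.1f Fz %.1f op %.1f"%(s["t"],d@BX+72,d@BY,s["ee_pos"][2],f[:2]@BX,f[:2]@BY,f[2],s["opening"]))
E
python3 - <<'E'
from h import *
rep()
s=optics.get_image("scene");cv2.imwrite("pics/c4.png",cv2.resize(s[215:315,200:340],(700,500)))
rep()
E
```

```text
t 6.30 eye x -21.7 y -6.1 z 35.4 | Fx 0.4 Fy -0.6 Fz -5.9 op 28.9
t 6.35 eye x -22.3 y -6.0 z 35.2 | Fx -0.6 Fy -0.4 Fz -5.0 op 28.3
```

View pics/c4.png

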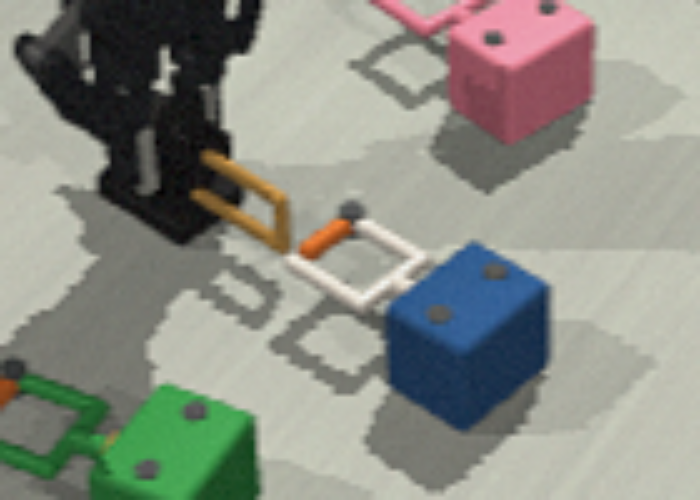

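The scene crop shows the eye's front bar at (285,225). It is just short of the gate at (328,238) and outside the hook, at the right height. I'll move in slowly while reading the force.

>>> {"fn": "jog_arm", "kwargs": {"commands": [[20,0.041,-0.008,0,0],[20,0.041,-0.008,0,0],[20,0.041,-0.008,0,0],[20,0.041,-0.008,0,0],[20,0.041,-0.008,0,0],[20,0.041,-0.008,0,0],[20,0.041,-0.008,0,0],[20,0.041,-0.008,0,0]]}}

```text
t: 7.35
ee_pos: [532.0, -150.1, 35.2]
tcp_rot: [-0.317, -3.125, 0.0]
contact_force: [-3.4, -1.3, -4.9]
opening: 28.3
```

```bash
python3 -c "from h import *;rep()"
```

```text
t 7.35 eye x -2.6 y -5.9 z 35.2 | Fx -3.0 Fy -2.0 Fz -4.9 op 28.3
```

>>> {"fn": "jog_arm", "kwargs": {"commands": [[20,0.041,-0.008,0,0],[20,0.041,-0.008,0,0],[20,0.041,-0.008,0,0],[20,0.041,-0.008,0,0],[20,0.041,-0.008,0,0],[20,0.041,-0.008,0,0],[20,0.041,-0.008,0,0],[20,0.041,-0.008,0,0]]}}

```text
t: 8.35
ee_pos: [552.2, -154.3, 35.4]
tcp_rot: [0.318, 3.125, -0.001]
contact_force: [-3.4, -2.9, -6.1]
opening: 28.1
```

```bash
python3 -c "from h import *;rep()"
```

```text
t 8.35 eye x 18.0 y -5.9 z 35.4 | Fx -2.8 Fy -3.5 Fz -6.1 op 28.1
```

>>> {"fn": "jog_arm", "kwargs": {"commands": [[20,0.018,-0.004,0,0],[20,0.018,-0.004,0,0],[20,0.018,-0.004,0,0],[20,0.018,-0.004,0,0],[20,0.018,-0.004,0,0],[20,0.018,-0.004,0,0],[20,0.018,-0.004,0,0],[20,0,0,0,0]]}}

```text
t: 9.35
ee_pos: [559.4, -155.4, 35.3]
tcp_rot: [0.317, 3.125, 0.0]
contact_force: [-0.2, 0.9, -5.6]
opening: 28.2
```

```bash
python3 -c "from h import *;rep()"
```

```text
t 9.35 eye x 25.4 y -5.6 z 35.3 | Fx -0.3 Fy 0.9 Fz -5.6 op 28.2
```

>>> {"fn": "jog_arm", "kwargs": {"commands": [[20,0.008,-0.002,0,0],[20,0.008,-0.002,0,0],[20,0.008,-0.002,0,0],[20,0.008,-0.002,0,0],[20,0,0,0,0],[20,0,0,0,0],[20,0,0,0,0],[20,0,0,0,0]]}}

```text
t: 10.35
ee_pos: [561.3, -156.0, 35.3]
tcp_rot: [0.317, 3.125, 0.0]
contact_force: [-0.4, 0.5, -5.0]
opening: 28.3
```

```bash
python3 - <<'E'
from h import *
rep()
s=optics.get_image("scene");cv2.imwrite("pics/c5.png",cv2.resize(s[215:315,200:340],(700,500)))
rep()
E
```

```text
t 10.35 eye x 27.3 y -5.8 z 35.3 | Fx -0.5 Fy 0.4 Fz -5.0 op 28.3
t 10.40 eye x 27.3 y -5.8 z 35.3 | Fx 0.5 Fy -0.3 Fz -5.1 op 28.0
```

View pics/c5.png

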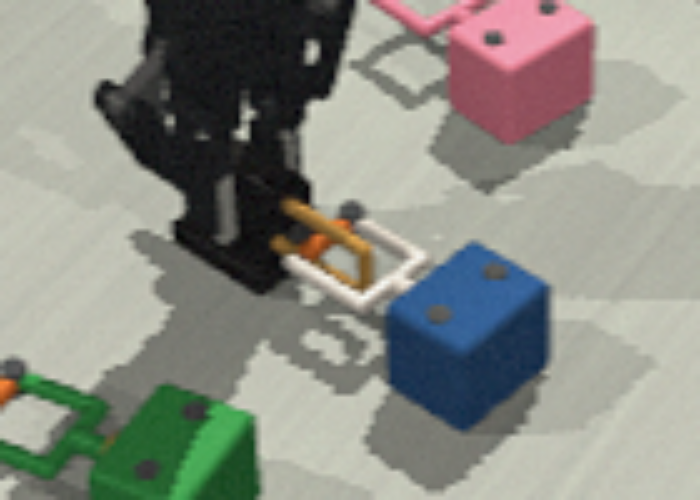

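The scene crop shows the eye's bar at (365,262) inside the pocket. The gate is back across the mouth, from the hinge (350,212) to (305,250), and the force has fallen to about 0. Next is the tug.

>>> {"fn": "jog_arm", "kwargs": {"commands": [[20,-0.033,0.007,0,0],[20,-0.033,0.007,0,0],[20,-0.033,0.007,0,0],[20,-0.033,0.007,0,0],[20,-0.033,0.007,0,0],[20,-0.033,0.007,0,0],[20,-0.033,0.007,0,0],[20,-0.033,0.007,0,0]], "grip_force": 110}}

```text
t: 11.4
ee_pos: [545.3, -152.6, 35.3]
tcp_rot: [0.317, 3.126, 0.0]
contact_force: [0.3, -0.1, -4.9]
opening: 28.2
```

```bash
python3 -c "from h import *;rep()"
```

```text
t 11.40 eye x 11.0 y -5.7 z 35.3 | Fx 0.3 Fy 0.0 Fz -4.9 op 28.2
```

>>> {"fn": "jog_arm", "kwargs": {"commands": [[20,-0.006,0.001,0,0],[20,-0.006,0.001,0,0],[20,-0.006,0.001,0,0],[20,-0.004,0.001,0,0],[20,0,0,0,0],[20,0,0,0,0],[20,0,0,0,0],[20,0,0,0,0]]}}

```text
t: 12.4
ee_pos: [544.1, -152.4, 35.3]
tcp_rot: [0.317, 3.126, 0.0]
contact_force: [-0.6, 0.6, -5.0]
opening: 27.9
```

>>> {"fn": "jog_arm", "kwargs": {"commands": [[20,-0.004,0.001,0,0],[20,-0.004,0.001,0,0],[20,-0.004,0.001,0,0],[20,0,0,0,0],[20,0,0,0,0],[20,0,0,0,0],[20,0,0,0,0],[20,0,0,0,0]]}}

```text
t: 13.4
ee_pos: [543.4, -152.3, 35.3]
tcp_rot: [0.317, 3.126, 0.0]
contact_force: [0.1, 0.8, -6.1]
opening: 27.7
```

>>> {"fn": "jog_arm", "kwargs": {"commands": [[20,-0.005,0.001,0,0],[20,-0.004,0.001,0,0],[20,-0.004,0.001,0,0],[20,0,0,0,0],[20,0,0,0,0],[20,0,0,0,0],[20,0,0,0,0],[20,0,0,0,0]]}}

```text
t: 14.4
ee_pos: [542.6, -152.1, 35.3]
tcp_rot: [0.317, 3.126, 0.0]
contact_force: [-0.8, -1.3, -5.8]
opening: 27.8
```

>>> {"fn": "jog_arm", "kwargs": {"commands": [[20,-0.005,0.001,0,0],[20,-0.004,0.001,0,0],[20,-0.004,0.001,0,0],[20,0,0,0,0],[20,0,0,0,0],[20,0,0,0,0],[20,0,0,0,0],[20,0,0,0,0]]}}

```text
t: 15.4
ee_pos: [541.8, -151.9, 35.3]
tcp_rot: [-0.317, -3.126, -0.0]
contact_force: [-0.1, 0.3, -5.7]
opening: 27.7
```

>>> {"fn": "jog_arm", "kwargs": {"commands": [[20,-0.005,0.001,0,0],[20,-0.004,0.001,0,0],[20,-0.004,0.001,0,0],[20,0,0,0,0],[20,0,0,0,0],[20,0,0,0,0],[20,0,0,0,0],[20,0,0,0,0]]}}

```text
t: 16.4
ee_pos: [541.0, -151.7, 35.3]
tcp_rot: [0.317, 3.126, 0.0]
contact_force: [-0.2, 0.3, -5.8]
opening: 28.0
```

>>> {"fn": "jog_arm", "kwargs": {"commands": [[20,-0.005,0.001,0,0],[20,-0.004,0.001,0,0],[20,0,0,0,0],[20,0,0,0,0],[20,0,0,0,0],[20,0,0,0,0],[20,0,0,0,0],[20,0,0,0,0]]}}

```text
t: 17.4
ee_pos: [540.5, -151.6, 35.3]
tcp_rot: [0.317, 3.126, 0.0]
contact_force: [-0.8, -0.0, -6.5]
opening: 27.8
```

>>> {"fn": "jog_arm", "kwargs": {"commands": [[20,-0.005,0.001,0,0],[20,-0.004,0.001,0,0],[20,-0.004,0.001,0,0],[20,0,0,0,0],[20,0,0,0,0],[20,0,0,0,0],[20,0,0,0,0],[20,0,0,0,0]]}}

```text
t: 18.4
ee_pos: [539.8, -151.4, 35.4]
tcp_rot: [0.317, 3.125, 0.0]
contact_force: [1.2, -0.3, -6.2]
opening: 28.3
```

```bash
python3 - <<'E'
from h import *
rep()
s=optics.get_image("scene");cv2.imwrite("pics/c6.png",cv2.resize(s[235:295,230:310],(800,600),interpolation=2))
rep()
E
```

```text
t 18.40 eye x 5.3 y -5.6 z 35.4 | Fx 1.2 Fy -0.0 Fz -6.2 op 28.3
t 18.45 eye x 5.3 y -5.6 z 35.4 | Fx 1.7 Fy 0.3 Fz -5.5 op 28.0
```

View pics/c6.png

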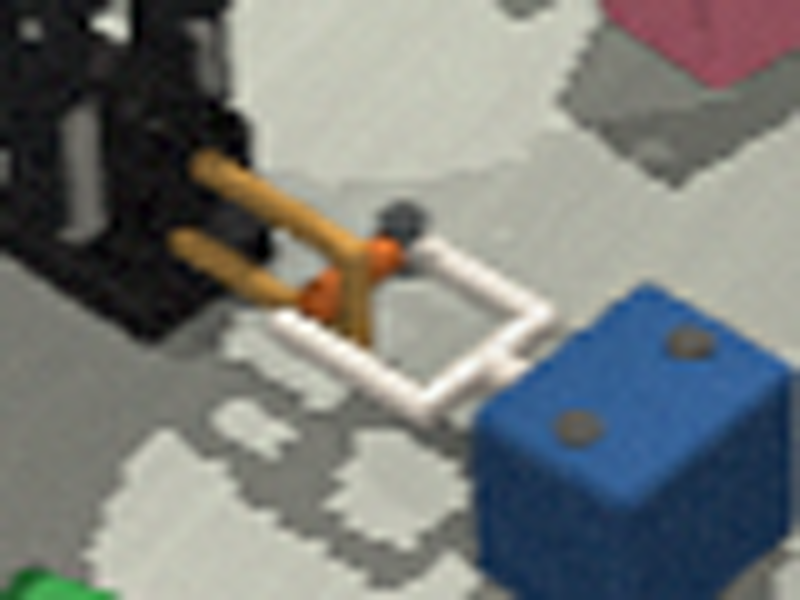

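The scene crop shows the eye's bar at (357,300), inside the shut gate that runs (400,250)–(310,300) and just touching it. The force reads about 1.5 N.

>>> {"fn": "jog_arm", "kwargs": {"commands": [[20,-0.004,0.001,0,0],[20,-0.004,0.001,0,0],[20,0,0,0,0],[20,0,0,0,0],[20,0,0,0,0],[20,0,0,0,0],[20,0,0,0,0],[20,0,0,0,0]]}}

```text
t: 19.45
ee_pos: [539.3, -151.3, 35.4]
tcp_rot: [0.317, 3.125, 0.0]
contact_force: [3.6, -1.3, -6.4]
opening: 27.9
```

```bash
python3 -c "from h import *;rep()"
```

```text
t 19.45 eye x 4.9 y -5.6 z 35.4 | Fx 3.8 Fy -0.6 Fz -6.4 op 27.9
```

>>> {"fn": "jog_arm", "kwargs": {"commands": [[20,-0.005,0.001,0,0],[20,-0.005,0.001,0,0],[20,-0.003,0.001,0,0],[20,0,0,0,0],[20,0,0,0,0],[20,0,0,0,0],[20,0,0,0,0],[20,0,0,0,0]]}}

```text
t: 20.45
ee_pos: [538.9, -151.2, 35.5]
tcp_rot: [0.317, 3.124, -0.0]
contact_force: [5.8, -1.4, -7.7]
opening: 27.9
```

```bash
python3 -c "from h import *;rep()"
```

```text
t 20.45 eye x 4.5 y -5.6 z 35.5 | Fx 6.0 Fy -0.2 Fz -7.7 op 27.9
```

>>> {"fn": "jog_arm", "kwargs": {"commands": [[20,-0.006,0.001,0,0],[20,-0.006,0.001,0,0],[20,-0.005,0.001,0,0],[20,0,0,0,0],[20,0,0,0,0],[20,0,0,0,0],[20,0,0,0,0],[20,0,0,0,0]]}}

```text
t: 21.45
ee_pos: [538.5, -151.2, 35.6]
tcp_rot: [0.317, 3.123, -0.0]
contact_force: [8.8, -1.5, -8.7]
opening: 28.3
```

```bash
python3 -c "from h import *;rep()"
```

```text
t 21.45 eye x 4.0 y -5.7 z 35.6 | Fx 8.9 Fy 0.3 Fz -8.7 op 28.3
```

>>> {"fn": "jog_arm", "kwargs": {"commands": [[20,-0.005,0.001,0,0],[20,0,0,0,0],[20,0,0,0,0],[20,0,0,0,0],[20,0,0,0,0],[20,0,0,0,0],[20,0,0,0,0],[20,0,0,0,0]]}}

```text
t: 22.45
ee_pos: [538.4, -151.2, 35.7]
tcp_rot: [0.317, 3.123, -0.0]
contact_force: [10.7, -1.3, -9.6]
opening: 28.0
```

>>> {"fn": "jog_arm", "kwargs": {"commands": [[20,0,0,0,0],[20,0,0,0,0],[20,0,0,0,0],[20,0.01,-0.002,0,0],[20,0.01,-0.002,0,0],[20,0.01,-0.002,0,0],[20,0.01,-0.002,0,0],[20,0.01,-0.002,0,0]]}}

```text
t: 23.45
ee_pos: [539.8, -151.3, 35.2]
tcp_rot: [-0.317, -3.125, -0.0]
contact_force: [0.8, 0.1, -4.5]
opening: 28.2
```

```bash
python3 -c "from h import *;rep()"
```

```text
t 23.45 eye x 5.3 y -5.6 z 35.2 | Fx 0.7 Fy 0.3 Fz -4.5 op 28.2
```

The tug held at about 10.8 N for just over a second. Now I'll slide the eye to mid-pocket, lower the weight and release it.

>>> {"fn": "jog_arm", "kwargs": {"commands": [[20,0.033,-0.007,0,0],[20,0.033,-0.007,0,0],[20,0.033,-0.007,0,0],[20,0.033,-0.007,0,0],[20,0,0,-0.012,0],[20,0,0,-0.012,0],[20,0,0,-0.008,0],[20,0,0,0,0]]}}

```text
t: 24.45
ee_pos: [548.1, -153.1, 33.4]
tcp_rot: [0.317, 3.125, 0.0]
contact_force: [-0.9, -0.1, -5.6]
opening: 28.4
```

```bash
python3 -c "from h import *;rep()"
```

```text
t 24.45 eye x 13.8 y -5.7 z 33.4 | Fx -0.9 Fy -0.3 Fz -5.6 op 28.4
```

>>> {"fn": "jog_arm", "kwargs": {"commands": [[20,0,0,-0.01,0],[20,0,0,-0.01,0],[20,0,0,0,0],[20,0,0,0,0],[20,0,0,0,0],[20,0,0,0,0],[20,0,0,0,0],[20,0,0,0,0]]}}

```text
t: 25.45
ee_pos: [548.1, -153.1, 33.3]
tcp_rot: [0.317, 3.126, -0.0]
contact_force: [-6.2, 2.4, 6.5]
opening: 27.9
```

>>> {"fn": "jog_arm", "kwargs": {"commands": [[20,0,0,0.012,0],[20,0,0,0,0],[20,0,0,0,0],[20,0,0,0,0],[20,0,0,0,0],[20,0,0,0,0],[20,0,0,0,0],[20,0,0,0,0]]}}

```text
t: 26.45
ee_pos: [548.1, -153.2, 33.3]
tcp_rot: [0.317, 3.125, -0.0]
contact_force: [-4.9, 1.2, 4.5]
opening: 27.9
```

>>> {"fn": "jog_arm", "kwargs": {"commands": [[34,0,0,0,0],[40,0,0,0,0],[50,0,0,0,0],[60,0,0,0,0],[62,0,0,0,0],[62,0,0,0,0],[62,0,0,0,0],[62,0,0,0,0]]}}

```text
t: 27.45
ee_pos: [548.1, -153.1, 32.9]
tcp_rot: [0.317, 3.126, 0.0]
contact_force: [-0.4, 0.9, -0.5]
opening: 62.1
```

>>> {"fn": "jog_arm", "kwargs": {"commands": [[62,0,0,0.1,0],[62,0,0,0.3,0],[62,0,0,0.5,0],[62,0,0,0.6,0],[62,-0.4,0.4,0.6,0],[62,-0.8,0.8,0.4,0],[62,-0.8,0.8,0,0],[62,0,0.8,0,0]]}}

```text
t: 28.45
ee_pos: [436.4, 5.7, 181.6]
tcp_rot: [0.319, 3.123, -0.001]
contact_force: [1.5, 1.0, 0.2]
opening: 62.3
```

```bash
python3 - <<'E'
from h import *
rep()
s=optics.get_image("scene");t=optics.get_image("top")
cv2.imwrite("pics/c7.png",np.hstack([cv2.resize(s[225:305,220:320],(500,400)),cv2.resize(t[135:235,310:375],(260,400))]))
E
```

```text
t 28.45 eye x -127.7 y 127.3 z 181.6 | Fx 1.3 Fy 1.3 Fz 0.2 op 62.3
```

View pics/c7.png

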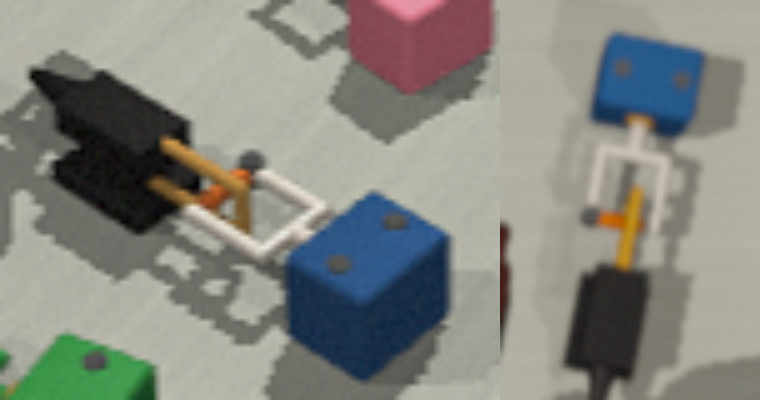

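Both views show the weight standing upright with its eye in the hook's pocket. The bar is at (243,205) in the scene part, behind the shut orange gate, and the arm is clear.

```bash
python3 -c "from h import *;print(r.finish_job())"
```

```text
the job is handed in; nothing more can be done
None
```

The weight is clipped to the blue bracket's snap hook and standing on the cart top with the gate shut. I handed the job in at about 28.5 s; no verdict was reported.

- **Insertion:** I gripped the top block and pushed the eye in at about y = -5 mm. The push force was about 3–4.5 N. It fell to zero at about x = 25 mm, and a picture showed the gate shut behind the eye.
- **Tug:** I pulled back against the shut gate in small steps. The force read 8.9 N, then 10.7 N, and stayed near that for a little over a second. The most I read on the hook was about 11.5 N, including a small vertical part, which is under the 15 N limit. The gate held.
- **Release:** I slid the eye back to mid-pocket, set the weight down and let go. The last pictures show it upright and clipped in, with the arm well clear.

**Readings that disagreed:**
- **Gate contact:** the eye met the shut gate about 2.5 mm farther out than I had calculated, which is within my measuring error.
- **Set-down:** with the weight on the cart before release, I read about 5–6 N sideways. I took it to be friction on the cart top, and it was gone once the gripper opened.
- **Not checked closely:** I did not measure the jar, cap and cartridge again. The arm and weight stayed clear of them throughout.

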